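# Release the ratchet and lower the lever of a bench filter press

### The arm

A 6-joint arm with a two-finger parallel gripper is mounted at the origin on the work surface. World frame = base frame: x ahead of the robot, y to its left, z up, the work surface at z = 0. Lengths are in mm, angles in rad, forces in N, time in s.
With the tool pointing down it reaches from about 275 to 1000 mm from the base axis. Payload 8.4 kg.
Tool frame: the origin (TCP) lies between the finger pads; the fingertips stand 8 mm ahead of it and the grasp point (between the pads) lies 11 mm behind it; z points along the fingers, y is the direction in which the jaws open and shut (so a half turn about z gives the same grasp; the last joint's range is limited). The gripper opens to 85 mm and grips with 20 to 120 N. Pads are 22 mm wide; open, the fingers measure 114 mm over their backs; the gripper's body (76 mm by 85 mm) begins 54 mm behind the grasp point. The pads swing forward as they close: fully open they stand 13 mm farther back than shut.
Start: joints at [1.17, 0.353, 1.633, -0, 1.155, -0.002], TCP at [242.694, 575.958, 239.281] pointing down, gripper open.
Joint ranges: [-2.63, 2.63], [-0.92, 2.1], [0.06, 2.66], [-1.3, 4.44], [0, 2.69], [-3.02, 3.02]. Speed limits (rad/s): [2.22, 2.22, 2.79, 3.14, 3.14, 3.14].

### API

Orientations are given as a unit quaternion [x, y, z, w].
In Python, from station import manip, read_camera gives the robot as it stands. The module is installed in compiled form; this text tells all that it offers.
- The arm moves only by the tool step_arm, never from a script. Its argument "targets" is a list of rows, each a list of 4 numbers: the shift along the world's x, y, z in m, then the turn about the world's z in degrees. A call has exactly 5 rows; each row shifts and turns the pose as measured when the row begins; what a row does not reach is not made up. A row lasts 1/8 s, in which the tool goes at most 62.5 mm and 10.7 degrees, less where a joint would pass 70% of its speed; a pose out of reach is approached as far as the arm can. A call is refused whole if a number of a shift passes 0.0625 or a number of a turn 10.7, either way. A call with a gripper value outside its range is refused whole. "jaw" is the closure, from 0 (fully open) to 1 (shut), set as the call begins (left out, the last holds). The fingers move at their own pace and stop on an object; the grip force is fixed at half the most. Time passes only in rows, so rows that do not move let the fingers close, or fill a call up. It gives the time, the measured TCP pose, the force and the opening at its end, in the units of the state.
- manip.sense(): the state, without advancing time (a new reading comes with each control period).
- read_camera(name): name is "side" or "top"; returns a dict with "pixels" (384x512x3 uint8, red, green, blue), "z_map" (384x512 float32, mm along the optical axis (not along the pixel's ray), 0 where there is no reading), "camera_matrix" (3x3 intrinsics, pixels), "origin" and "orientation" of the camera in the world. Camera axes: x right, y down, z forward; pixel columns grow to the right and rows downward; lengths in mm; the calibration is good to about 2 mm. A picture is of the moment at which its call begins.
- manip.job_done(): hands the job in, once; it reports no verdict.
The state is a dict: "t": time; "joint_pos": joint angles; "qd": joint speeds; "effort": joint torques, N m; "ee_pos": TCP position; "tcp_rot": TCP orientation; "ft_force": force on the tool from outside, world axes, zero at the start; "ft_torque": the same for the moment, N m; "finger_gap": finger opening in mm.
Only numpy, scipy, OpenCV 4.12 (cv2) and the standard library are available. Lean on these libraries where they do the work, as an engineer would, in place of code of your own. Each camera call takes 0.05 s, during which the arm holds its last target.

### The job

Close the bench filter press: press the red pawl pad down to free the ratchet, then push the blue lever down by its black crossbar, past all the teeth, until it is fully down. Only push with the fingertips, do not force the lever while the pawl is still engaged, and do not lift the lever. Leave the jar, the amber bottle and the beaker where they stand.

Things in the scene. Friction and masses are not known exactly. Their poses are not given: they have to be found in the camera images.
- press: Bench filter press, fixed: dark base plate 140 (x) x 400 (y) x 18 mm; origin at its underside's centre, on the table; z up, y from the pawl end to the crossbar end. White post (x -33 to -15, 70 mm wide at y -30, 168 mm tall) carries the lever hinge; aluminium filter cell, 62 mm diameter, top at 72 mm, at y +85. Lever and pawl move in the plane x = 0.
- lever (a joint): Angle of the blue lever above level, rad: 0 = fully down on its stop (level); starts at 0.56 to 0.68, crossbar end raised. The hinge is stiff: the lever stays where it is left; about 3 to 7 N straight down on the crossbar moves it. While the pawl is engaged a tooth stops it at about 0.54.
- lever_hinge (a point): Hinge point of the lever, at the centre of the steel toothed wheel (120 mm diameter over the teeth, 14 mm thick): x 0, y -30, z 120 mm in the press frame; the hinge line is parallel to the press x axis.
- lever_bar (a point): Centre of the black round crossbar at the lever's end: 28 mm diameter, 90 mm long along the press x axis, 210 mm from the hinge. At lever angle a it lies at y = -30 + 210 cos(a), z = 120 + 210 sin(a) mm in the press frame. Push on its top, 14 mm above this point, and follow the arc.
- pawl (a joint): Angle of the red pawl, rad: 0 = engaged, nose between the teeth (as at the start); grows as its pad is pressed down to the stop at 0.3. The nose is clear of the teeth above about 0.15; it counts as free above 0.2. The pivot is stiff, without a spring: about 4 to 5 N on the pad moves it and it stays where it is left.
- pawl_pad (a point): Centre of the top face of the red pawl pad, 42 (x) x 36 (y) x 10 mm, at the -y end of the press; at the start at x 0, y -180, z 80 mm in the press frame, facing up, open from above. It turns about a pivot at y -86, z 55 mm, parallel to the press x axis; pressed fully it has gone down 28 mm.
- jar: Bystander: clear sample jar with red cap, 48 mm diameter, 65 mm tall, loose, origin at the centre of its underside. It stands beside the press, on the far (+x) side.
- amber: Bystander: amber bottle with black cap, 38 mm diameter, 85 mm tall, loose, origin at the centre of its underside. It stands beside the press, on the far (+x) side.
- beaker: Bystander: white plastic beaker, 60 mm diameter, 70 mm tall, loose, origin at the centre of its underside. It stands beside the press, on the far (+x) side.

How it is judged:
By the outcome, as a careful person would: the job done as asked, in the order asked, and still so for the second after the job is handed in, with the robot touching nothing.
It also fails if it takes over 42 s, if anything falls off the work surface, if the arm or the gripper's body presses on something with over 40 N, if the wrist force passes 120 N, or if a joint passes its speed limit or range.

## Working session

There is one attempt and no reset: what is moved stays moved. The work goes in short steps, Python scripts to look and compute and a tool call to move; the robot and the scene stay as the last step left them, time stands still between calls to the robot, and variables do not carry over. Pictures are saved under pics/ and viewed, and the job is handed in when it is done.

Besides the shell and the picture viewer there is one more tool, called after "Emit:" as name([rows], argument=value, ...), one row to a line, values as JSON. step_arm: Moves the arm, as the interface text tells. Its arguments: {"type":"object","properties":{"targets":{"type":"array"},"jaw":{"type":"number"}},"required":["targets"]}

```bash
mkdir -p pics; cat > h.py <<'E'
import numpy as np, cv2
from scipy.spatial.transform import Rotation as R
from station import manip, read_camera
def grab(name,tag):
    c=read_camera(name); np.savez(f'{tag}.npz',**{k:np.array(v) for k,v in c.items()})
    cv2.imwrite(f'pics/{tag}.png',c['pixels'][...,::-1]); return c
def pt(c,u,v):
    K=np.array(c['camera_matrix']); z=float(c['z_map'][int(v),int(u)])
    p=np.array([(u-K[0,2])/K[0,0]*z,(v-K[1,2])/K[1,1]*z,z])
    o=np.array(c['orientation']); M=R.from_quat(o).as_matrix() if o.size==4 else o.reshape(3,3)
    return M@p+np.array(c['origin'])
E
python3 - <<'E'
from h import *
for n in('top','side'):
    c=grab(n,n+'0'); print(n,c['origin'],c['orientation'],c['camera_matrix'])
print(manip.sense())
E
```

```text
top [546.03903431  35.39294697 844.30297263] [-0.7058906   0.70720751 -0.03472442  0.01924112] [[424.43273117   0.         262.31081299]
 [  0.         424.43273117 194.88598215]
 [  0.           0.           1.        ]]
side [ 529.2194585  -671.06298378  717.11434013] [ 0.91031311 -0.0583229   0.0219256  -0.4092038 ] [[414.59658406   0.         252.39235355]
 [  0.         414.59658406 194.86336551]
 [  0.           0.           1.        ]]
{'t': 0.1, 'joint_pos': array([ 1.16956594e+00,  3.53577711e-01,  1.63404844e+00, -7.01702090e-06,
        1.15521857e+00, -2.38943392e-03]), 'qd': array([ 0.0003795 , -0.00121118, -0.00177871,  0.00010678, -0.00135721,
        0.00060706]), 'effort': array([-2.97031129e-04, -6.06361699e+01, -3.42819715e+01,  1.36395983e-05,
        3.90058718e-03, -1.49438699e-05]), 'ee_pos': array([242.55212557, 575.56270432, 238.64233846]), 'tcp_rot': array([ 1.98099898e-01,  9.80181635e-01, -6.13971328e-04, -1.22340007e-04]), 'ft_force': array([0.9517603 , 0.11961731, 0.35523852]), 'ft_torque': array([-0.03965224, -0.00877108,  0.03001485]), 'finger_gap': 85.52928481113324}
```

View pics/top0.png

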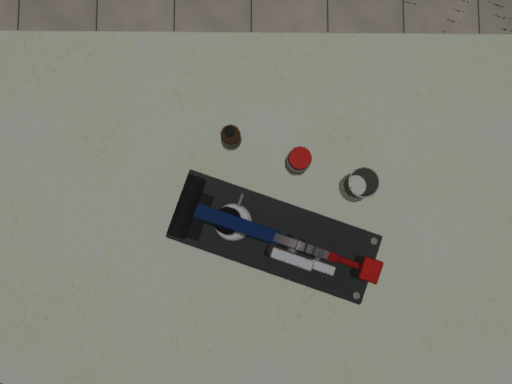

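View pics/side0.png

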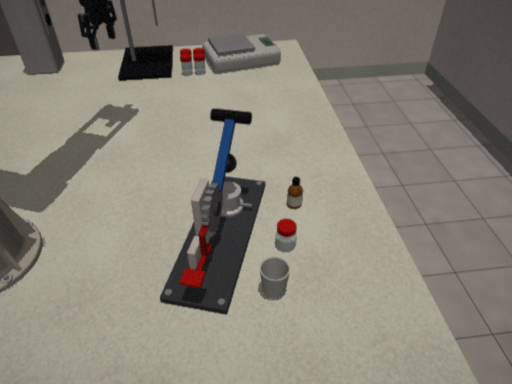

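The top view shows the red pad near (371,270), the crossbar near (187,207), and the bystanders at (230,135), (299,159) and (361,184). Next I'll enlarge this area and measure it.

```bash
python3 - <<'E'
from h import *
c=dict(np.load('top0.npz'));s=dict(np.load('side0.npz'))
im=c['pixels'][160:310,150:400,::-1]; cv2.imwrite('pics/topc.png',cv2.resize(im,None,fx=3.2,fy=3.2,interpolation=cv2.INTER_CUBIC))
im=s['pixels'][90:310,150:310,::-1]; cv2.imwrite('pics/sidec.png',cv2.resize(im,None,fx=2.7,fy=2.7,interpolation=cv2.INTER_CUBIC))
for n,u,v in [('pad',371,270),('bar',187,207),('barA',197,183),('barB',178,232),('screw1',374,241),('screw2',356,296),('amber',230,131),('jar',299,157),('beaker',361,184)]:
    print(n,pt(c,u,v).round(1))
for n,u,v in [('pad',193,279),('bar',231,115),('screwL',170,293),('screwR',222,301),('screwFar',260,183)]:
    print('s',n,pt(s,u,v).round(1))
E
```

```text
pad [ 469.3 -175.9   79.9]
bar [574.6 127.4 250.6]
barA [608.4 114.1 248.7]
barB [539.9 139.6 250.1]
screw1 [ 519.  -199.3   21. ]
screw2 [ 413.9 -162.4   20. ]
amber [720.2  76.9  85.2]
jar [676.  -50.1  65.7]
beaker [ 631.9 -180.5    4.4]
s pad [ 472.6 -181.    80. ]
s bar [577.6 121.6 246.6]
s screwL [ 421.3 -165.4   22.7]
s screwR [ 523.  -195.9   20.3]
s screwFar [646.4 149.9  21.8]
```

View pics/topc.png

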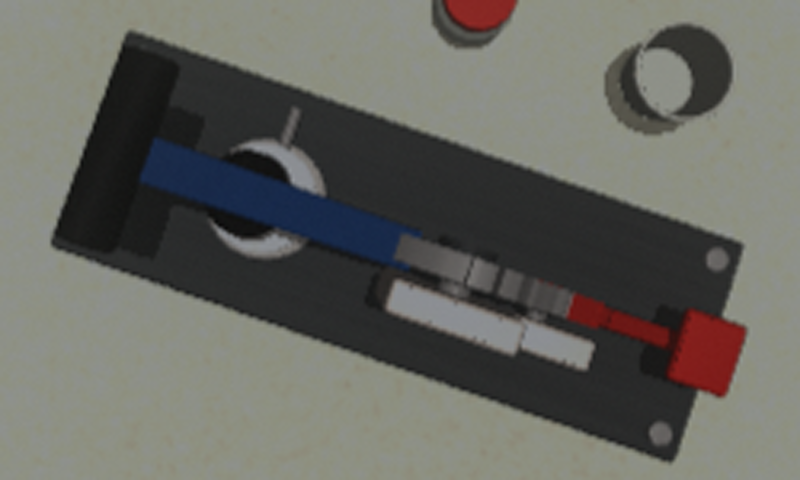

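View pics/sidec.png

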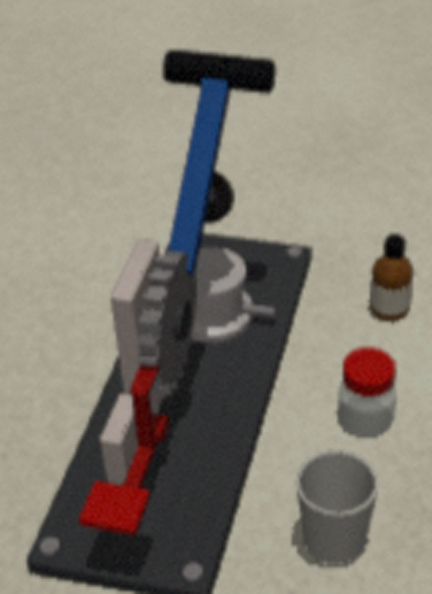

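Emit:
step_arm([
  [0.017,-0.058,0.0,0],
  [0.017,-0.058,0.0,0],
  [0.017,-0.058,0.0,0],
  [0.017,-0.058,0.0,0],
  [0.017,-0.058,0.0,0],
], jaw=1)

```text
t: 0.72
ee_pos: [327.3, 280.3, 236.5]
tcp_rot: [0.195, 0.981, -0.001, -0.0]
ft_force: [1.2, -0.9, -1.0]
finger_gap: -0.1
```

Emit:
step_arm([
  [0.015,-0.058,0.0,1],
  [0.015,-0.058,0.0,1],
  [0.015,-0.058,0.0,1],
  [0.015,-0.058,0.0,1],
  [0.015,-0.058,0.0,0],
])

```text
t: 1.35
ee_pos: [402.7, -19.2, 236.9]
tcp_rot: [0.159, 0.987, -0.001, 0.001]
ft_force: [0.9, 0.4, -0.0]
finger_gap: -0.5
```

Emit:
step_arm([
  [0.015,-0.058,-0.01,0],
  [0.015,-0.058,-0.01,0],
  [0.015,-0.042,-0.02,0],
  [0.01,0.0,-0.02,0],
  [0.0,0.0,0.0,0],
])

```text
t: 1.98
ee_pos: [458.5, -186.9, 175.3]
tcp_rot: [0.162, 0.987, -0.001, 0.002]
ft_force: [-0.9, -0.1, -1.1]
finger_gap: 0.1
```

Emit:
step_arm([
  [0.01,0.005,-0.04,0],
  [0.0,0.0,-0.03,0],
  [0.0,0,0,0],
  [0.0,0.0,0,0],
  [0.0,0.0,0.0,0],
])

```text
t: 2.6
ee_pos: [469.9, -180.9, 109.0]
tcp_rot: [0.161, 0.987, -0.001, 0.005]
ft_force: [0.6, -0.5, 0.9]
finger_gap: -0.1
```

```bash
python3 - <<'E'
from h import *
s=grab('side','side1'); c=grab('top','top1')
a=cv2.resize(s['pixels'][180:330,140:300,::-1],None,fx=2.4,fy=2.4,interpolation=cv2.INTER_CUBIC)
b=cv2.resize(c['pixels'][180:330,300:460,::-1],None,fx=2.4,fy=2.4,interpolation=cv2.INTER_CUBIC)
cv2.imwrite('pics/c1.png',np.hstack([a,b])); print(manip.sense()['ee_pos'],manip.sense()['ft_force'])
E
```

```text
[ 470.05253197 -181.056982    108.85680928] [-0.77042259  0.42801073 -0.8917901 ]
```

View pics/c1.png

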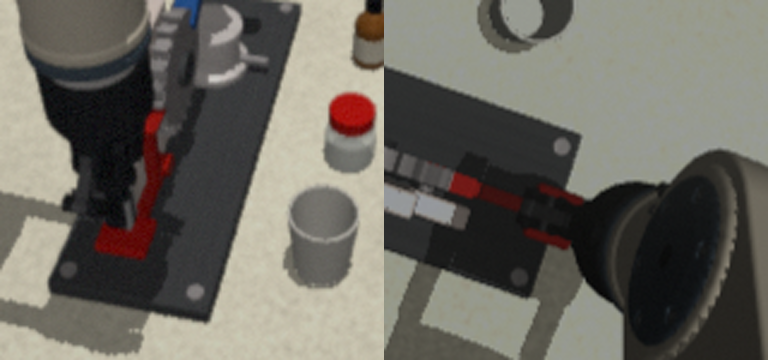

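Closed fingertips are centred about 20 mm above the red pad, and the gripper body is clear of the wheel. Now I'll press down in small steps.

Emit:
step_arm([
  [0.0,0.0,-0.01,0],
  [0.0,0.0,-0.008,0],
  [0.0,0,-0.006,0],
  [0.0,0.0,-0.005,0],
  [0.0,0.0,-0.005,0],
])

```text
t: 3.32
ee_pos: [470.7, -182.4, 74.0]
tcp_rot: [0.16, 0.987, -0.002, 0.006]
ft_force: [-1.2, -4.0, 4.2]
finger_gap: -0.2
```

Emit:
step_arm([
  [0.0,0.0,-0.005,0],
  [0.0,0.0,-0.005,0],
  [0.0,0,-0.003,0],
  [0.0,0.0,-0.002,0],
  [0.0,0.0,0,0],
])

```text
t: 3.95
ee_pos: [470.8, -182.7, 58.6]
tcp_rot: [0.161, 0.987, -0.002, 0.006]
ft_force: [-4.6, -4.2, 10.9]
finger_gap: -0.0
```

The tip is 29 mm down and the force has risen to 11 N, so the pad is at its stop. I'll retract and check.

Emit:
step_arm([
  [0.0,0.0,0.02,0],
  [0.0,0.0,0.05,0],
  [0.0,0,0.06,0],
  [-0.01,-0.01,0.06,0],
  [-0.03,0.0,0.03,0],
])

```text
t: 4.58
ee_pos: [428.8, -188.8, 281.1]
tcp_rot: [0.16, 0.987, 0.001, 0.003]
ft_force: [0.0, -1.1, -0.8]
finger_gap: 0.1
```

Emit:
step_arm([
  [-0.02,0.03,0.02,0],
  [0.0,0.06,0.02,0],
  [0.0,0.06,0.0,0],
  [0.0,0.06,0.0,0],
  [0.0,0.0,0.0,0],
])

```text
t: 5.2
ee_pos: [406.6, 28.4, 324.2]
tcp_rot: [0.161, 0.987, 0.004, 0.005]
ft_force: [-0.3, -0.4, -1.0]
finger_gap: 0.1
```

```bash
python3 - <<'E'
from h import *
s=grab('side','side2'); c=grab('top','top2')
a=cv2.resize(s['pixels'][90:310,140:300,::-1],None,fx=2.4,fy=2.4,interpolation=cv2.INTER_CUBIC)
b=cv2.resize(c['pixels'][90:310,240:400,::-1],None,fx=2.4,fy=2.4,interpolation=cv2.INTER_CUBIC)
cv2.imwrite('pics/c2.png',np.hstack([a,b])); print(manip.sense()['ee_pos'],manip.sense()['ft_force'])
for v in (268,274,280): print(pt(c,371,v).round(1))
for u in (183,187,191): print(pt(c,u,207).round(1))
E
```

```text
[406.84779503  25.14649019 324.04551265] [ 1.01158548  0.03517139 -0.77701346]
[ 469.8 -184.9   47.9]
[ 458.4 -185.4   45. ]
[ 447.5 -184.7   46.7]
[574.6 132.8 252. ]
[574.6 127.5 250. ]
[574.8 122.5 246.5]
```

View pics/c2.png

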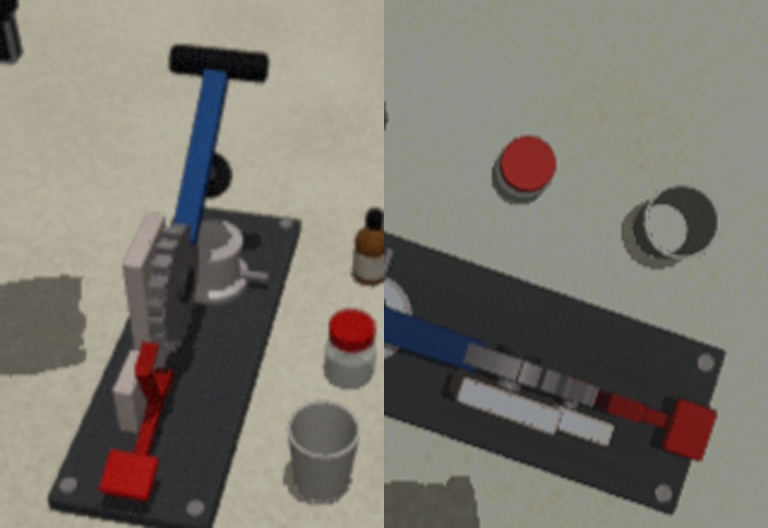

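View pics/top2.png

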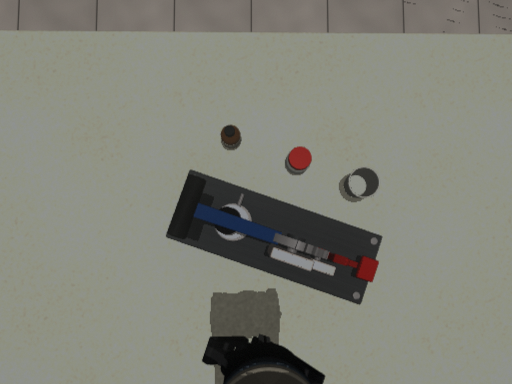

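The pad's top face now reads about z = 48 mm and the pawl nose is clear of the wheel. The lever and the bystanders haven't moved. Next I'll move above the crossbar.

Emit:
step_arm([
  [0.043,0.026,0.0,0],
  [0.043,0.026,0.0,0],
  [0.043,0.026,0.0,0],
  [0.035,0.02,-0.01,0],
  [0.0,0.0,-0.015,0],
])

```text
t: 5.92
ee_pos: [577.3, 117.5, 297.3]
tcp_rot: [0.169, 0.986, 0.003, 0.006]
ft_force: [0.5, -0.6, -0.8]
finger_gap: 0.2
```

Emit:
step_arm([
  [0.0,0.01,-0.01,0],
  [0.0,0.0,-0.01,0],
  [0.0,0.0,0.0,0],
  [0.0,0.0,0.0,0],
  [0.0,0.0,0.0,0],
])

```text
t: 6.55
ee_pos: [574.6, 123.9, 275.3]
tcp_rot: [0.171, 0.985, 0.002, 0.004]
ft_force: [-0.5, -0.5, -0.1]
finger_gap: 0.1
```

```bash
python3 - <<'E'
from h import *
s=grab('side','side3'); c=grab('top','top3')
a=cv2.resize(s['pixels'][40:260,140:300,::-1],None,fx=2.4,fy=2.4,interpolation=cv2.INTER_CUBIC)
b=cv2.resize(c['pixels'][90:310,120:280,::-1],None,fx=2.4,fy=2.4,interpolation=cv2.INTER_CUBIC)
cv2.imwrite('pics/c3.png',np.hstack([a,b])); print(manip.sense()['ee_pos'],manip.sense()['ft_force'])
E
```

```text
[574.77019799 123.98254855 275.2689137 ] [-0.63083489  0.38552625  0.53669853]
```

View pics/c3.png

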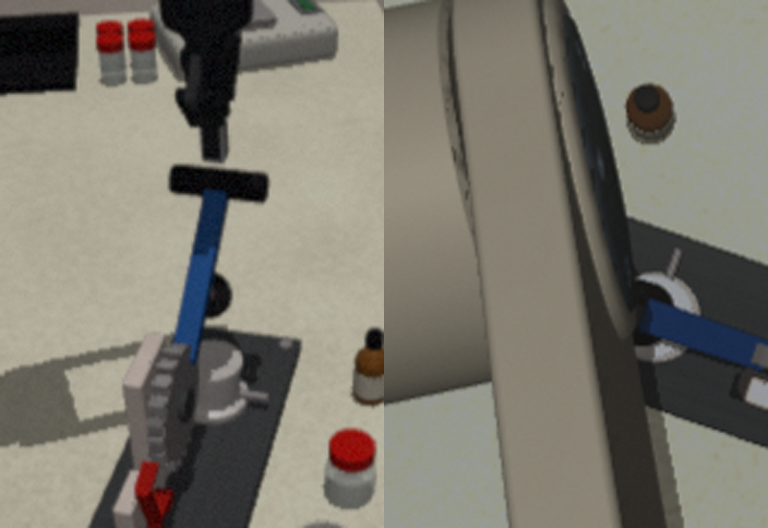

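Emit:
step_arm([
  [0.002,0.004,-0.01,0],
  [0.0,0.0,-0.006,0],
  [0.001,0.003,-0.006,0],
  [0.001,0.003,-0.006,0],
  [0.001,0.002,-0.005,0],
])

```text
t: 7.28
ee_pos: [581.1, 139.2, 242.8]
tcp_rot: [0.171, 0.985, 0.005, 0.005]
ft_force: [-1.9, 2.4, 6.9]
finger_gap: -0.5
```

Emit:
step_arm([
  [0.0005,0.001,-0.006,0],
  [0.0005,0.002,-0.006,0],
  [0.0005,0.002,-0.006,0],
  [0.0005,0.002,-0.006,0],
  [0.0005,0.001,-0.005,0],
])

```text
t: 7.9
ee_pos: [586.1, 151.9, 215.3]
tcp_rot: [0.17, 0.985, 0.008, 0.008]
ft_force: [-1.9, 2.9, 5.3]
finger_gap: -0.2
```

Emit:
step_arm([
  [0.0,-0.002,-0.006,0],
  [0.0,0.0,-0.006,0],
  [0.0,0.0,-0.006,0],
  [0.0,0.0,-0.006,0],
  [0.0,0.0,-0.005,0],
])

```text
t: 8.52
ee_pos: [589.4, 154.2, 187.6]
tcp_rot: [0.17, 0.985, 0.013, 0.011]
ft_force: [-0.1, 3.8, 5.3]
finger_gap: 0.1
```

Emit:
step_arm([
  [-0.001,0.001,-0.006,0],
  [-0.001,0.001,-0.006,0],
  [-0.001,0.001,-0.006,0],
  [-0.001,0.0,-0.006,0],
  [0.0,0.0,-0.005,0],
])

```text
t: 9.15
ee_pos: [587.2, 157.8, 157.8]
tcp_rot: [0.17, 0.985, 0.013, 0.013]
ft_force: [1.7, 1.2, 3.9]
finger_gap: -0.2
```

```bash
python3 - <<'E'
from h import *
s=grab('side','side4')
cv2.imwrite('pics/c4.png',cv2.resize(s['pixels'][60:310,120:320,::-1],None,fx=2.4,fy=2.4,interpolation=cv2.INTER_CUBIC)); print(manip.sense()['ee_pos'],manip.sense()['ft_force'])
E
```

```text
[586.85794209 157.66114801 157.06736214] [1.35773568 1.61682954 2.74579599]
```

View pics/c4.png

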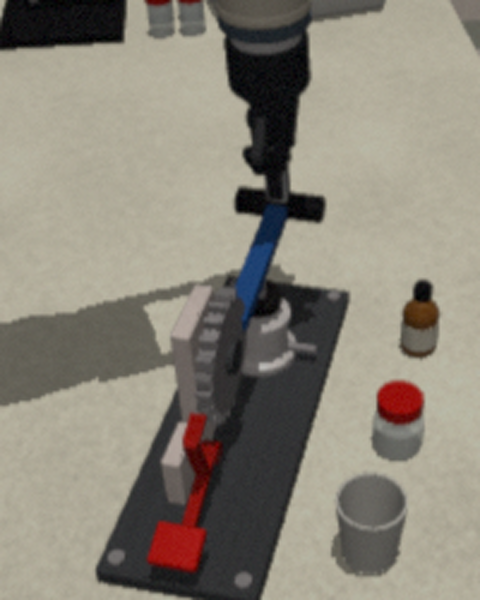

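The tip is on the crossbar, the lever is about 0.07 rad above level, and the pawl is still clear. Next is the last stretch down to the stop.

Emit:
step_arm([
  [0.0,0.001,-0.005,0],
  [0.0,0.0,-0.005,0],
  [0.0,0.0,-0.004,0],
  [0.0,0.0,-0.003,0],
  [0.0,0.0,-0.002,0],
])

```text
t: 9.82
ee_pos: [587.2, 158.8, 140.8]
tcp_rot: [0.17, 0.985, 0.013, 0.013]
ft_force: [-9.0, -2.3, 30.5]
finger_gap: 0.2
```

The force rose to 30 N at TCP z = 141 mm, where the stop was expected at 142. The lever is on its stop, so I'll retract straight up.

Emit:
step_arm([
  [0.0,0.0,0.01,0],
  [0.0,0.0,0.03,0],
  [0.0,0.0,0.05,0],
  [-0.02,0.0,0.05,0],
  [-0.05,0.0,0.02,0],
])

```text
t: 10.45
ee_pos: [512.6, 156.8, 299.9]
tcp_rot: [0.171, 0.985, 0.01, 0.007]
ft_force: [-1.4, -0.2, 0.6]
finger_gap: -0.3
```

Emit:
step_arm([
  [-0.05,0.02,0.0,0],
  [-0.05,0.03,0.0,0],
  [-0.05,0.03,0.0,0],
  [-0.05,0.03,0.0,0],
  [0.0,0.0,0.0,0],
])

```text
t: 11.08
ee_pos: [302.0, 266.4, 299.1]
tcp_rot: [0.171, 0.985, 0.008, 0.006]
ft_force: [1.5, -0.2, 0.1]
finger_gap: -0.4
```

Emit:
step_arm([
  [0,0.05,0.0,0],
  [0,0.05,0.0,0],
  [0,0.0,0.0,0],
  [0,0.0,0.0,0],
  [0.0,0.0,0.0,0],
])

```text
t: 11.7
ee_pos: [302.8, 365.1, 297.0]
tcp_rot: [0.171, 0.985, 0.005, 0.006]
ft_force: [0.4, 0.3, -0.4]
finger_gap: -0.1
```

```bash
python3 - <<'E'
from h import *
s=grab('side','side5'); c=grab('top','top5')
a=cv2.resize(s['pixels'][100:320,140:300,::-1],None,fx=2.4,fy=2.4,interpolation=cv2.INTER_CUBIC)
b=cv2.resize(c['pixels'][90:310,150:390,::-1],None,fx=1.7,fy=2.4*220/220*1.0,interpolation=cv2.INTER_CUBIC)
cv2.imwrite('pics/c5.png',np.hstack([a,b])); print(manip.sense()['t'],manip.sense()['ee_pos'],manip.sense()['ft_force'])
for v in (190,200,214,222): 
  for u in (178,182,186,190): print(u,v,pt(c,u,v).round(1))
for n,u,v in [('pad',368,268),('amber',230,131),('jar',299,157)]: print(n,pt(c,u,v).round(1))
E
```

```text
11.8 [302.79327855 365.21855758 297.21707616] [-0.39412789  0.20882408  0.1496577 ]
178 190 [609.  161.4 130.8]
182 190 [608.8 154.4 132.6]
186 190 [608.9 147.9 131.4]
190 190 [609.9 142.9 120.2]
178 200 [592.1 161.  131.6]
182 200 [592.2 154.6 129.9]
186 200 [592.4 148.6 126. ]
190 200 [592.4 141.6 127.2]
178 214 [568.7 160.9 130.8]
182 214 [572.3 173.2  16.8]
186 214 [572.1 164.8  20.9]
190 214 [572.2 157.3  19.5]
178 222 [555.4 161.9 124. ]
182 222 [556.8 173.1  16.2]
186 222 [556.8 165.5  15.6]
190 222 [556.7 157.7  16.1]
pad [ 469.9 -178.9   49.3]
amber [720.7  77.   83.1]
jar [676.3 -50.2  64.5]
```

View pics/c5.png

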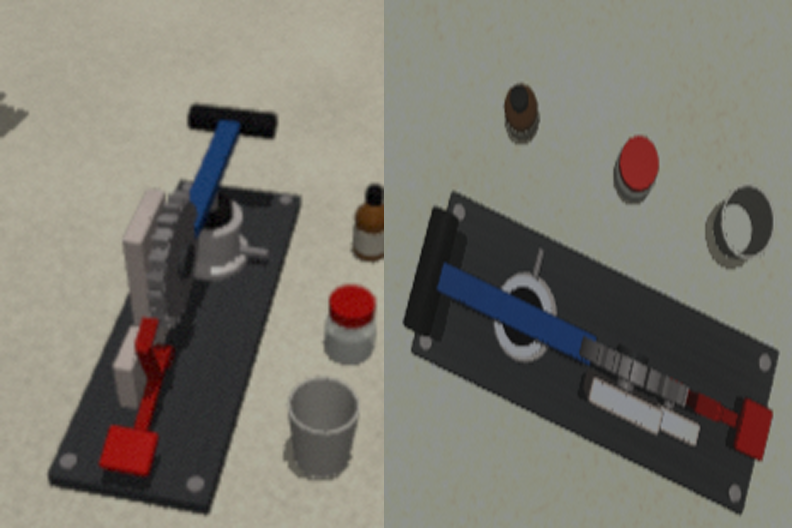

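The bar top reads z of about 131–133 mm, against 134 when level. The pad is at 49 mm and the bystanders haven't moved. I'll hand it in.

```bash
python3 -c "
from station import manip
print(manip.job_done())"
```

```text
the job is handed in; nothing more can be done
None
```

The filter press is closed and handed in, at about 11.8 s of the 42 s allowed. I pressed the red pawl pad down first, then pushed the crossbar along its arc to the bottom, using only the closed fingertips.

- **Pawl:** The pad went down about 29 mm and stopped with a force of about 11 N. Afterwards its top read z ≈ 48–49 mm, down from 80, and the pawl nose looked clear of the wheel.
- **Lever:** The crossbar moved under about 4–7 N, with no jam at the teeth. At TCP z ≈ 141 mm (stop expected at 142), the force rose to 30 N.
- **Last look:** With the arm withdrawn, the top of the bar read about 131–133 mm, against 134 mm for a level lever. That 1–3 mm difference is about the camera's accuracy.
- **Bystanders:** The jar and amber bottle measured the same as before to within about 2 mm. I checked the beaker only by eye in the pictures, and it had not visibly moved.

No check failed. The top and side cameras differed by about 3–6 mm on the pad and bar positions, so I aimed between the two.

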